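Index the coffee dripper over the mug

ROBOT

A 7-joint arm with a two-finger parallel gripper is mounted at the origin on a cart in front of the work surface, level with it; the furniture and walls round the work are solid. World frame = base frame: x ahead of the robot, y to its left, z up, the work surface at z = 0. Lengths are in m, angles in rad, forces in N, time in s.
With the tool pointing down it reaches from about 0.35 to 0.9 m from the base axis. Payload 8.1 kg.
Tool frame: the origin (TCP) lies midway between the tips of the shut fingers; the grasp point (between the pads) lies 19 mm behind it; z points along the fingers, x is the direction in which the jaws open and shut, and the axes are right-handed (so a half turn about z gives the same grasp; the last joint's range is limited). The gripper opens to 92 mm and grips with 3 to 60 N. Pads are 19 mm wide; open, the fingers measure 130 mm over their backs; the gripper's body (75 mm by 190 mm) begins 47 mm behind the grasp point.
Start: joints at [-1.39, 0.434, 0.025, 1.573, -0.012, 1.134, -0.075], TCP at [0.175, 0.6, 0.227] pointing down, gripper open.
Joint ranges: [-2.62, 2.62], [-0.44, 2.09], [-1.27, 1.32], [0.08, 2.57], [-1.32, 4.46], [0.12, 2], [-2.74, 2.74]. Speed limits (rad/s): [2.22, 2.22, 3.01, 3.01, 3.14, 3.14, 3.14].

INTERFACE

Orientations are given as a rotation vector (axis times angle).
In Python, from cell import arm gives the robot as it stands. The module is installed in compiled form; this text tells all that it offers.
- The arm moves only by the tool play_rows, never from a script. Its argument "motion" is a list of rows, each a list of 7 numbers: the gripper's target within -1 to 1 (fully open at 1, half-way at 0, shut at -1), then the shift along the tool's x, y, z in mm, then the turn, a rotation vector about the tool's x, y, z in rad. In form: [[claw, tx, ty, tz, ax, ay, az], ...]. A call has 1 to 10 rows; each row is the pose to reach, as a shift and turn from the pose measured when the call began, along the tool's axes at that moment; what a row does not reach only later rows make up. A row lasts 1/10 s, in which the tool goes at most 50 mm and 8.59 degrees, less where a joint would pass 70% of its speed; a pose out of reach is approached as far as the arm can. A call with a gripper value outside its range is refused whole. The fingers move at their own pace and stop on an object; "force" is the grip in N (left out, the last holds). Time passes only in rows, so rows that repeat a pose let the fingers close. It gives the time, the measured TCP pose, the force and the opening at its end, in the units of the state.
- arm.observe(): the state, without advancing time (a new reading comes with each control period).
- arm.get_image(name): name is "side" or "top" or "wrist"; returns a dict with "img" (384x512x3 uint8, blue, green, red), "depth" (384x512 float32, m along the optical axis (not along the pixel's ray), 0 where there is no reading), "K" (3x3 intrinsics, pixels), "rvec" (rotation vector, rad) and "tvec" (3), from world to camera coordinates, as OpenCV has them. Camera axes: x right, y down, z forward; pixel columns grow to the right and rows downward; lengths in m; the calibration is good to about 2 mm. A picture is of the moment at which its call begins.
- arm.sign_off(): hands the job in, once; it reports no verdict.
Trained networks look in a picture, given as the dict that the camera call returned (one of the last four; its "shot" number tells which), for a name from the list of things; names that differ only in an ending like _2 or _b are one class to them, and where a whole thing is asked for, a point or a joint stands for the part that bears it (a point fixed in the world has none). Each returns a list of dicts, best first, with "score" (0 to 1); they miss things now and then, are a little off and sometimes report something else, mostly with a low value. They report only what shows in the picture. A call takes as long as a camera call.
- arm.look_for(picture, query): "box" ([left, top, width, height] as shares, 0 to 1, of the picture: columns of its width, rows of its height, round what is visible of it).
The state is a dict: "clock": time; "joints": joint angles; "dq": joint speeds; "joint_efforts": joint torques, N m; "position": TCP position; "ee_rot": TCP orientation; "force": force on the tool from outside, world axes, zero at the start; "ft_torque": the same for the moment, N m; "width": opening from 0.0 (shut) to 1.0 (fully open).
Only numpy, scipy, OpenCV 4.12 (cv2) and the standard library are available. Lean on these libraries where they do the work, as an engineer would, in place of code of your own. Each camera call takes 0.05 s, during which the arm holds its last target. There are 200 camera calls.

TASK

Swing the coffee stand's filter cone over the mug with the handle and lock it there: pull up the sprung pin by its black knob, turn the boom round to the notch that brings the cone over the mug, and let the pin drop fully home in that notch. Leave the mug and the glass standing where they are, and let go of the knob.

Things in the scene. Friction and masses are not known exactly. Their poses are not given: they have to be found in the camera images.
- stand: Coffee stand, fixed: round wooden base 250 mm across, 12 mm thick, with a 20 mm steel post 158 mm high. Origin: on the post axis at worktop level; z up; x points from the post to the middle of three round inlaid stations. The base's middle lies 45 mm along x. The stations lie 100 mm from the post axis, at 0, +60 and -60 degrees from x (anticlockwise from above positive).
- plate (a point): Centre of the top face of the fixed steel index plate round the post, 138 mm above the worktop; plate 13 mm thick, 69 mm in radius. It has three notches open outwards, 55 mm from the axis, one opposite each station (180, 240 and 120 degrees from the stand's x), 16 mm wide for the 9 mm round-ended pin, which drops in if within about 4 mm of the notch's middle.
- boom (a joint): Angle (rad) of the dark steel boom that swings about the post above the plate: 0 = cone over the middle station (every start), +1.047 (anticlockwise from above) = over the station at +60 degrees, -1.047 = at -60; stops at +-1.25. Light friction once the pin is up. Boom top 154 mm above the worktop, hub 156 mm, post 158 mm. White cone at one end, pin at the other.
- pin (a joint): Lift (m) of the sprung pin in the boom: 0 = fully home in a notch (every start), stop at 0.024. A spring pushes it down with 4 N when home, 8 N at 20 mm. It is clear of the index plate above 0.0125; let go between two notches it rests on the plate at about 0.012.
- knob (a point): Centre of the pin's black knob, upright, round, 24 mm in diameter, 30 mm tall, gripped from above. It stands on the boom 55 mm from the post axis, opposite the cone, 183 mm above the worktop when home, so that its underside is 14 mm above the boom. Rises with the pin and goes round with the boom.
- spout (a point): Outlet under the white filter cone, 100 mm from the post axis at the other end of the boom, 125 mm above the worktop. The cone is 100 mm across at its rim, which is 180 mm above the worktop.
- mug: Cream mug with a handle, 84 mm across, 91 mm tall, standing loose on the station at +60 or at -60 degrees. Origin: centre of the underside of its bowl, z up; the handle points along its -y axis, to 80 mm from the origin, roughly away from the post.
- glass: Clear tumbler without a handle, 78 mm across the rim, 93 mm tall, standing loose on the opposite one of these two stations. Origin: centre of its underside. Leave it alone.

How it is judged:
On the way:
1. the pin is pulled up clear of the index plate (value of joint pin above 0.0122 m), for 0.1 s.
At the end, for the whole second after the job is handed in: The cone's outlet is over the mug (within 20 mm of its centre line, seen from above), the pin has dropped home in that notch (lift under 3 mm), the boom is at rest, and mug and glass stand upright (within 0.1 rad) within 15 mm of where they started (horizontal distance between spout and mug below 0.02 m and value of joint pin below 0.003 m and velocity of joint boom between -0.05 and 0.05 rad/s and distance of each of mug, glass from where it was at the start of the episode below 0.015 m and angle between each of mug, glass's own z axis and vertical below 0.1 rad); the robot touches nothing.
It fails at once if the mug or the glass is knocked over or pushed away (distance of any of mug, glass from where it was at the start of the episode above 0.03 m or angle between any of mug, glass's own z axis and vertical above 0.4 rad).
It also fails if it takes over 32 s, if anything falls off the work surface, if the arm or the gripper's body presses on something with over 40 N, if the wrist force passes 120 N, or if a joint passes its speed limit or range.

## Working session

There is one attempt and no reset: what is moved stays moved. The work goes in short steps, Python scripts to look and compute and a tool call to move; the robot and the scene stay as the last step left them, time stands still between calls to the robot, and variables do not carry over. Pictures are saved under pics/ and viewed, on a budget of 10 in all, crops included, one or two more only if the job needs it, and the job is handed in when it is done.

Besides the shell and the picture viewer there is one more tool, called after ">>>" by a JSON object that holds its "api" and its "payload", one argument or row to a line. play_rows: Moves the arm, as the interface text tells. Its arguments: {"type":"object","properties":{"motion":{"type":"array"},"force":{"type":"number"}},"required":["motion"]}

```bash
mkdir -p pics
cat > h.py <<'E'
import numpy as np, cv2
from cell import arm
def world(p,u,v,d):
    R,_=cv2.Rodrigues(np.array(p["rvec"],float)); K=np.array(p["K"])
    c=np.stack([(u-K[0,2])/K[0,0]*d,(v-K[1,2])/K[1,1]*d,d],-1)
    return (c-np.ravel(p["tvec"]))@R
def cloud(p):
    v,u=np.mgrid[:384,:512]; return world(p,u,v,p["depth"])
def proj(p,X): return cv2.projectPoints(np.array(X,float).reshape(-1,1,3),np.array(p["rvec"],float),np.array(p["tvec"],float),np.array(p["K"],float),None)[0].reshape(-1,2)
E
python3 - <<'E'
from h import *
s=arm.observe(); print({k:np.round(s[k],3).tolist() for k in("clock","position","ee_rot","width","force")})
ims=[]
for n in("top","side"):
    p=arm.get_image(n); ims.append(p["img"])
    R,_=cv2.Rodrigues(np.array(p["rvec"],float)); print(n,(-R.T@np.ravel(p["tvec"])).round(3))
    C=cloud(p)
    for q in("knob","spout","mug","glass","stand","boom"):
        for r in arm.look_for(p,q)[:2]:
            b=np.array(r["box"])*[512,384,512,384]; u,v=b[:2]+b[2:]/2
            print(q,round(r["score"],2),b.round(),C[int(v),int(u)].round(3))
    np.save(n+".npy",C)
cv2.imwrite("pics/a.png",cv2.resize(ims[0],(800,600)));cv2.imwrite("pics/b.png",cv2.resize(ims[1],(800,600)))
E
```

```text
{'clock': 0.0, 'position': [0.175, 0.599, 0.226], 'ee_rot': [2.512, 1.884, -0.002], 'width': 0.999, 'force': [0.426, 0.031, -0.404]}
top [ 0.423 -0.294  0.978]
spout 0.84 [231. 144.  55. 112.] [ 0.477 -0.284  0.136]
mug 0.68 [182. 161.  56.  44.] [ 0.521 -0.17   0.02 ]
glass 0.57 [277. 188.  39.  40.] [ 0.463 -0.367  0.055]
stand 0.7 [204. 141. 104. 113.] [ 0.479 -0.278  0.153]
boom 0.55 [228. 144.  59. 109.] [ 0.477 -0.282  0.153]
boom 0.36 [183. 165.  54.  38.] [ 0.519 -0.172  0.023]
side [0.478 0.478 0.486]
knob 0.72 [209. 177. 108.  31.] [ 0.476 -0.629  0.009]
knob 0.64 [304. 181.   9.  17.] [ 0.389 -0.232  0.184]
spout 0.71 [212. 171. 104.  41.] [ 0.47  -0.624  0.014]
mug 0.8 [224. 227.  45.  66.] [ 0.509 -0.149  0.082]
glass 0.58 [251. 193.  27.  51.] [ 0.474 -0.228  0.126]
glass 0.26 [201. 173. 123. 124.] [ 0.479 -0.214  0.096]
stand 0.77 [204. 177. 122. 121.] [ 0.473 -0.199  0.1  ]
boom 0.59 [208. 174. 108.  34.] [ 0.476 -0.631  0.012]
```

View pics/a.png

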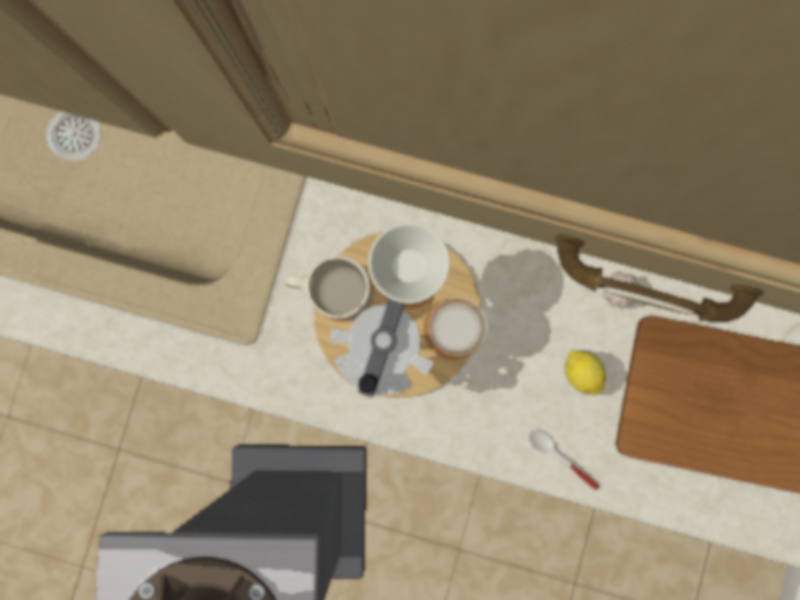

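View pics/b.png

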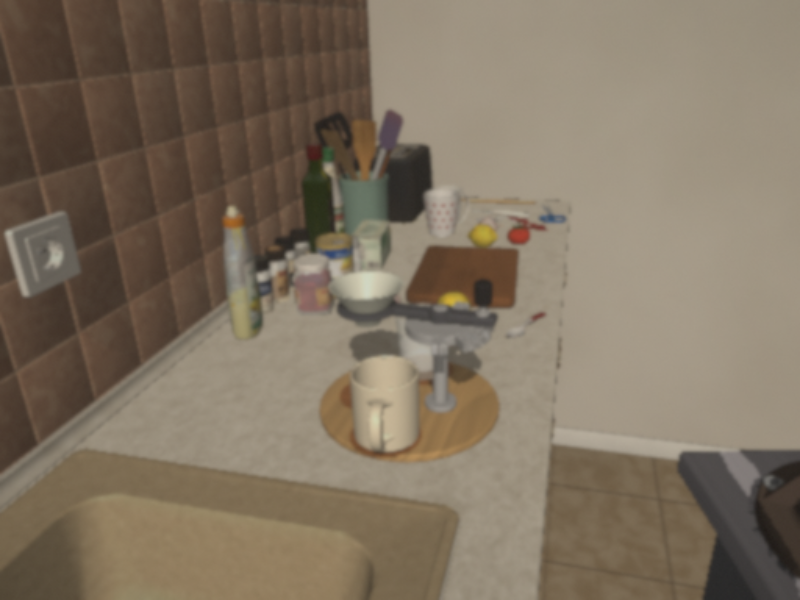

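The top view shows the knob at (370,383), the hub at (383,341), the mug on the left at (340,287) with its handle to the left, and the glass on the right at (456,328). So the mug is on the +60 station, the boom must turn anticlockwise, and the knob moves right in the image. The side view agrees. Next I'll measure the geometry.

Run:
```python
from h import *
C=np.load("top.npy"); p=arm.get_image("top"); Z=C[...,2]
def reg(u0,u1,v0,v1,z0,z1):
    S=C[v0:v1,u0:u1]; m=(S[...,2]>z0)&(S[...,2]<z1); return S[m]
def circ(Q):
    q=Q[:,:2].astype(np.float32); return cv2.minEnclosingCircle(q),Q.mean(0).round(4),len(Q)
print("knob",circ(reg(222,250,232,260,.185,.21)))
print("cone",circ(reg(225,300,135,200,.17,.19)))
pl=reg(205,285,180,262,.132,.143); print("plate",circ(pl))
print("mug rim",circ(reg(185,245,155,210,.083,.098)))
print("glass",circ(reg(265,320,185,235,.085,.1)))
print("boomtop",circ(reg(225,275,195,250,.15,.160)))
# obstacles on path, z>0.2
for n in("top","side"):
    D=np.load(n+".npy").reshape(-1,3)
    m=(D[:,2]>.17)&(D[:,2]<.9)&(D[:,0]>0.1)&(D[:,0]<.7)&(abs(D[:,1])<.8)
    G={}
    for x,y,z in D[m]: G.setdefault((round(x,1),round(y,1)),[]).append(z)
    print(n,{k:(round(float(min(v)),2),round(float(max(v)),2)) for k,v in G.items() if len(v)>20})
np.set_printoptions(suppress=True)
q=arm.observe(); print(cv2.Rodrigues(np.array(q["ee_rot"]))[0].round(3))
w=arm.get_image("wrist"); cv2.imwrite("pics/c.png",cv2.resize(np.hstack([cv2.resize(p["img"][150:262,200:300],(384,384)),w["img"]]),(800,343)))
```

```text
knob (((0.38642340898513794, -0.2426978200674057), 0.011768094263970852), array([ 0.3867, -0.243 ,  0.1968]), 127)
cone (((0.534063458442688, -0.2894046902656555), 0.04935428127646446), array([ 0.5365, -0.2889,  0.1764]), 798)
plate (((0.4311221241950989, -0.25636082887649536), 0.06824377179145813), array([ 0.4248, -0.2551,  0.1377]), 1749)
mug rim (((0.5121008157730103, -0.18050166964530945), 0.05603867396712303), array([ 0.5173, -0.165 ,  0.0907]), 171)
glass (((0.4602159857749939, -0.3578849136829376), 0.038932107388973236), array([ 0.4639, -0.3668,  0.0929]), 88)
boomtop (((0.43014317750930786, -0.2565954625606537), 0.05997992679476738), array([ 0.4386, -0.2595,  0.1545]), 587)
top {(np.float64(0.6), np.float64(-0.1)): (0.57, 0.74), (np.float64(0.6), np.float64(-0.2)): (0.18, 0.75), (np.float64(0.5), np.float64(-0.2)): (0.17, 0.78), (np.float64(0.5), np.float64(-0.3)): (0.17, 0.84), (np.float64(0.5), np.float64(-0.4)): (0.58, 0.85), (np.float64(0.6), np.float64(-0.0)): (0.58, 0.6), (np.float64(0.6), np.float64(-0.3)): (0.17, 0.18), (np.float64(0.5), np.float64(-0.5)): (0.58, 0.71), (np.float64(0.4), np.float64(-0.4)): (0.6, 0.61), (np.float64(0.4), np.float64(-0.5)): (0.6, 0.61), (np.float64(0.4), np.float64(-0.2)): (0.18, 0.2), (np.float64(0.4), np.float64(-0.3)): (0.18, 0.2)}
side {(np.float64(0.5), np.float64(0.5)): (0.49, 0.49), (np.float64(0.6), np.float64(-0.3)): (0.17, 0.18), (np.float64(0.5), np.float64(-0.3)): (0.17, 0.18), (np.float64(0.4), np.float64(-0.2)): (0.17, 0.2), (np.float64(0.5), np.float64(-0.2)): (0.17, 0.18)}
[[ 0.28  0.96  0.  ]
 [ 0.96 -0.28  0.  ]
 [ 0.    0.   -1.  ]]
```

View pics/c.png

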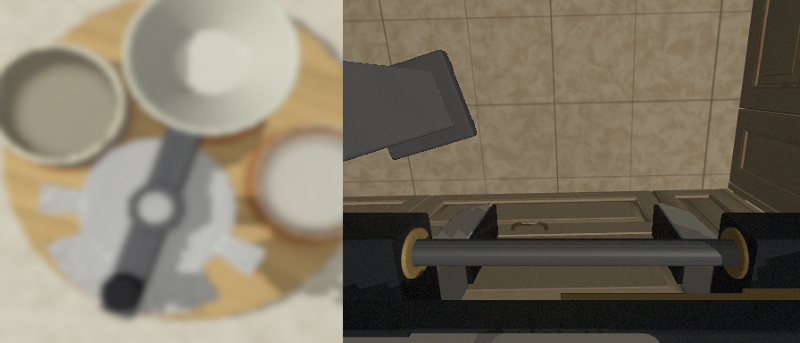

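Measured: post axis (0.439,-0.2595), knob (0.3867,-0.243), boom direction -17.5°. The knob's target is (0.398,-0.297). The first leg goes round the base with a tool turn.

>>> {"api": "play_rows", "payload": {
  "motion": [
    [1,-33,40,-4,0,0,0.145],
    [1,-66,80,-8,0,0,0.29],
    [1,-99,120,-12,0,0,0.435],
    [1,-132,160,-16,0,0,0.58],
    [1,-165,200,-20,0,0,0.725],
    [1,-198,240,-25,0,0,0.87],
    [1,-231,280,-30,0,0,1.015],
    [1,-264,320,-35,0,0,1.16],
    [1,-297,360,-40,0,0,1.305],
    [1,-330,400,-40,0,0,1.45]
  ]
}}

```text
clock: 1.8
position: [0.4563, 0.1863, 0.2672]
ee_rot: [-3.129, 0.265, -0.002]
force: [0.7, 0.7, 0.7]
width: 0.999
```

```bash
cat >> h.py <<'E'
def rel(*targets):  # world x,y,z,yaw(deg of tool x) -> row numbers
    s=arm.observe(); R=cv2.Rodrigues(np.array(s["ee_rot"],float))[0]; P=np.array(s["position"])
    print("t",s["clock"],"P",P.round(4),"yaw",np.degrees(np.arctan2(R[1,0],R[0,0])).round(2),"zaxis",R[:,2].round(3),"w",s["width"],"F",np.round(s["force"],1),"q",np.round(s["joints"],2))
    for x,y,z,yw in targets:
        a=np.radians(yw); T=np.array([[np.cos(a),np.sin(a),0],[np.sin(a),-np.cos(a),0],[0,0,-1]])
        print((R.T@(np.array([x,y,z])-P)*1000).round(1), cv2.Rodrigues(R.T@T)[0].ravel().round(3))
E
python3 -c "
from h import *
rel((.387,-.243,.26,-107.5),(.44,-.05,.26,-70))"
```

```text
t 1.8 P [0.4563 0.1863 0.2672] yaw -9.67 zaxis [ 0.001  0.001 -1.   ] w 0.9992866358091543 F [0.7 0.7 0.7] q [-0.92  0.18  0.51  1.86 -0.1   1.12 -0.55]
[  3.8 434.8   6.4] [-2.000e-03  1.000e-03  1.708e+00]
[ 23.6 235.7   6.8] [-0.002 -0.     1.053]
```

>>> {"api": "play_rows", "payload": {
  "motion": [
    [1,4,44,0,0,0,0.145],
    [1,8,88,2,0,0,0.29],
    [1,12,132,3,0,0,0.435],
    [1,18,176,4,0,0,0.58],
    [1,22,220,5,0,0,0.725],
    [1,22,264,5,0,0,0.87],
    [1,20,308,6,0,0,1.015],
    [1,16,352,6,0,0,1.16],
    [1,10,396,6,0,0,1.305],
    [1,4,435,6,0,0,1.45]
  ]
}}

```text
clock: 2.8
position: [0.3863, -0.2452, 0.2609]
ee_rot: [-2.158, 2.279, -0.001]
force: [1.2, 0.3, 0.7]
width: 1.003
```

Run:
```python
from h import *
rel((.387,-.243,.26,-107.5),(.387,-.243,.203,-107.5))
p=arm.get_image("wrist"); C=cloud(p)
for r in arm.look_for(p,"knob")[:3]:
    b=np.array(r["box"])*[512,384,512,384]; print(r["score"],b.round())
print(proj(p,[[.3867,-.243,.198],[.439,-.2595,.158]]))
cv2.imwrite("pics/d.png",p["img"])
```

```text
t 2.8 P [ 0.3863 -0.2452  0.2609] yaw -93.11 zaxis [ 0.003  0.001 -1.   ] w 1.003192303600116 F [1.2 0.3 0.7] q [-0.41  0.15  1.01  1.96 -0.15  1.1  -0.97]
[-2.2 -0.5  0.9] [-0.002  0.002  0.251]
[-2.2 -0.4 57.9] [-0.002  0.002  0.251]
0.88 [240. 181.  35.  41.]
[[255.09315564 207.6012868 ]
 [272.96691444 126.89835378]]
```

View pics/d.png

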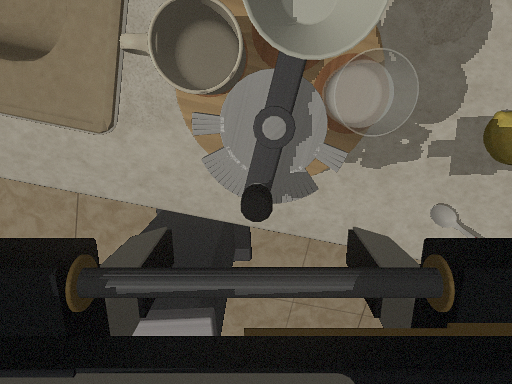

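The wrist view shows the knob top at about (258,203), where the projection puts it, with the boom pointing up to the hub at (274,127). Fingers are clear, so I'll descend and grip.

>>> {"api": "play_rows", "payload": {
  "motion": [
    [1,-2,0,15,0,0,0.14],
    [1,-2,0,35,0,0,0.25],
    [1,-2,0,60,0,0,0.25],
    [1,-2,0,80,0,0,0.25],
    [1,-2,0,94,0,0,0.25],
    [1,-2,0,94,0,0,0.25]
  ],
  "force": 35
}}

```text
clock: 3.5
position: [0.3845, -0.2454, 0.1658]
ee_rot: [1.852, -2.538, -0.001]
force: [-0.3, -0.5, -0.3]
width: 0.999
```

>>> {"api": "play_rows", "payload": {
  "motion": [
    [-1,0,0,0,0,0,0],
    [-1,0,0,0,0,0,0],
    [-1,0,0,0,0,0,0],
    [-1,0,0,0,0,0,0],
    [-1,0,0,0,0,0,0],
    [-1,0,0,0,0,0,0],
    [-1,0,0,0,0,0,0],
    [-1,0,0,0,0,0,0]
  ],
  "force": 35
}}

```text
clock: 4.3
position: [0.3845, -0.2454, 0.1658]
ee_rot: [1.852, -2.538, -0.001]
force: [-1.2, 0.6, 1.2]
width: 0.351
```

```bash
python3 -c "
from h import *
rel()"
```

```text
t 4.3 P [ 0.3845 -0.2454  0.1658] yaw -107.76 zaxis [-0.  0. -1.] w 0.35095595443710653 F [-1.2  0.6  1.2] q [-0.31  0.32  0.97  2.1  -0.34  0.89 -1.02]
```

>>> {"api": "play_rows", "payload": {
  "motion": [
    [-1,0,0,0,0,0,0],
    [-1,0,0,0,0,0,0],
    [-1,0,0,0,0,0,0],
    [-1,0,0,0,0,0,0]
  ]
}}

```text
clock: 4.7
position: [0.3843, -0.2451, 0.1657]
ee_rot: [1.852, -2.537, -0.002]
force: [-0.3, 2.2, 0.9]
width: 0.247
```

>>> {"api": "play_rows", "payload": {
  "motion": [
    [-1,0,0,-4,0,0,0],
    [-1,0,0,-8,0,0,0],
    [-1,0,0,-12,0,0,0],
    [-1,0,0,-16,0,0,0],
    [-1,0,0,-18,0,0,0],
    [-1,0,0,-18,0,0,0]
  ]
}}

```text
clock: 5.3
position: [0.3843, -0.2451, 0.1838]
ee_rot: [1.852, -2.537, -0.002]
force: [2.3, 0.1, -8.8]
width: 0.246
```

Run:
```python
from h import *
P=np.array(arm.observe()["position"]); post=np.array([.439,-.2595]); r=P[:2]-post; print("r",np.linalg.norm(r),np.degrees(np.arctan2(r[1],r[0]))%360)
T=[]
for d in (10,20,30,40,50,60):
    a=np.radians(d); c,s=np.cos(a),np.sin(a); q=post+[c*r[0]-s*r[1],s*r[0]+c*r[1]]
    T.append((q[0],q[1],P[2],-107.5+d))
rel(*T)
p=arm.get_image("side"); cv2.imwrite("pics/e.png",cv2.resize(p["img"][150:300,190:340],(600,600)))
```

```text
r 0.05659432811928929 165.23296479113745
t 5.3 P [ 0.3843 -0.2451  0.1838] yaw -107.74 zaxis [-0.001  0.001 -1.   ] w 0.24638907610995614 F [ 2.3  0.1 -8.8] q [-0.34  0.29  1.    2.08 -0.3   0.93 -1.06]
[ 9.8 -1.4 -0. ] [ 0.001  0.001 -0.179]
[19.2 -4.4 -0. ] [ 0.001  0.001 -0.353]
[27.9 -9.  -0. ] [ 0.001  0.001 -0.528]
[ 35.6 -15.1  -0. ] [ 0.001  0.001 -0.702]
[ 42.2 -22.4  -0. ] [ 0.001  0.001 -0.877]
[ 47.5 -30.8  -0.1] [ 1.000e-03  1.000e-03 -1.051e+00]
```

View pics/e.png

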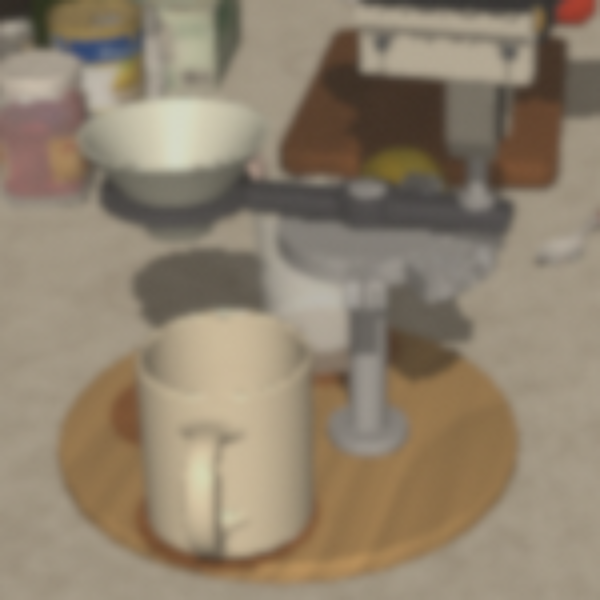

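The pin is up: the knob is held, TCP lifted 18 mm, and wrist force is about 8.8 N against the spring. In the side view the knob is between the fingers and clear of the boom. Now I'll swing it along the arc.

>>> {"api": "play_rows", "payload": {
  "motion": [
    [-1,4.9,-0.2,0,0,0,-0.087],
    [-1,9.8,-0.9,0,0,0,-0.175],
    [-1,14.6,-1.9,0,0,0,-0.262],
    [-1,19.3,-3.4,0,0,0,-0.349],
    [-1,23.9,-5.3,0,0,0,-0.436],
    [-1,28.3,-7.6,0,0,0,-0.524],
    [-1,32.4,-10.2,0,0,0,-0.611],
    [-1,36.3,-13.2,0,0,0,-0.698],
    [-1,40,-16.5,0,0,0,-0.785],
    [-1,43.3,-20.2,0,0,0,-0.873]
  ]
}}

```text
clock: 6.35
position: [0.3925, -0.2914, 0.1837]
ee_rot: [-2.753, 1.508, -0.001]
force: [8.8, 5.8, -8.2]
width: 0.248
```

Run:
```python
from h import *
rel((.3965,-.3003,.1838,-47.5),(.3992,-.2997,.1838,-47.5))
p=arm.get_image("top"); C=cloud(p)
S=C[120:215,150:300]; S=S[(S[...,2]>.17)&(S[...,2]<.186)]
c,r=cv2.minEnclosingCircle(S[:,:2].astype(np.float32)); print(c,r,len(S)); d=np.array(c)-[.439,-.2595]; print(np.linalg.norm(d),np.degrees(np.arctan2(d[1],d[0]))+17.5)
cv2.imwrite("pics/f.png",cv2.resize(p["img"][100:292,128:384],(800,600)))
```

```text
t 6.35 P [ 0.3925 -0.2914  0.1837] yaw -57.43 zaxis [ 0.002  0.002 -1.   ] w 0.2479518524751366 F [ 8.8  5.8 -8.2] q [-0.05  0.3   0.75  2.   -0.26  0.94 -0.18]
[ 9.7  1.4 -0.1] [-0.002  0.    -0.173]
[10.6 -1.2 -0.1] [-0.002  0.    -0.173]
(0.5209372639656067, -0.2017372101545334) 0.04958604648709297 799
0.10025096067819525 52.682444048148824
```

View pics/f.png

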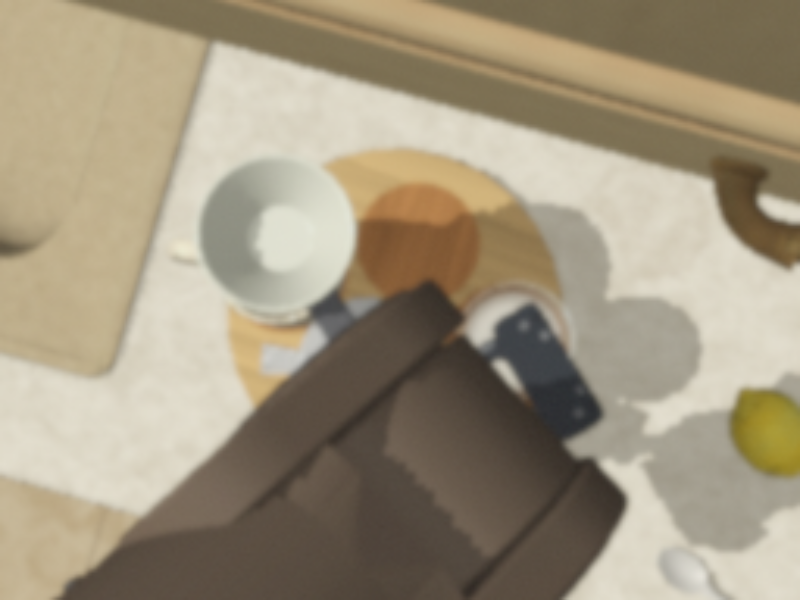

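The camera puts the boom at 52.7°, so about 7.3° remain. The glass and mug are untouched. I'll finish the arc and ease the radial load.

>>> {"api": "play_rows", "payload": {
  "motion": [
    [-1,3.5,-0.7,0,0,0,-0.06],
    [-1,7,-1.5,0,0,0,-0.127],
    [-1,7,-1.5,0,0,0,-0.127],
    [-1,7,-1.5,0,0,0,-0.127]
  ]
}}

```text
clock: 6.8
position: [0.3974, -0.2973, 0.1835]
ee_rot: [-2.846, 1.326, -0.001]
force: [0.6, -1.3, -8.3]
width: 0.253
```

```bash
cat > ang.py <<'E'
from h import *
rel()
for _ in range(2):
    p=arm.get_image("top"); C=cloud(p)
    S=C[120:215,150:300]; S=S[(S[...,2]>.17)&(S[...,2]<.186)]
    c,r=cv2.minEnclosingCircle(S[:,:2].astype(np.float32)); d=np.array(c)-[.439,-.2595]; print(c,r,np.linalg.norm(d),np.degrees(np.arctan2(d[1],d[0]))+17.5)
E
python3 ang.py
```

```text
t 6.8 P [ 0.3974 -0.2973  0.1835] yaw -49.97 zaxis [ 0.001  0.001 -1.   ] w 0.2526158902153504 F [ 0.6 -1.3 -8.3] q [-0.02  0.31  0.71  1.98 -0.25  0.94 -0.05]
(0.5122057795524597, -0.19092842936515808) 0.04961742088198662 0.10030526635831463 60.627866608790825
(0.511995792388916, -0.19123229384422302) 0.04946628585457802 0.09994431154526624 60.58302711126756
```

The boom reads 60.6°, about 0.6 mm off at the pin and well inside tolerance. I'll lower the pin while still holding it.

>>> {"api": "play_rows", "payload": {
  "motion": [
    [-1,-0.5,0,3,0,0,0],
    [-1,-0.5,0,6,0,0,0],
    [-1,-0.5,0,9,0,0,0],
    [-1,-0.5,0,12,0,0,0],
    [-1,-0.5,0,15,0,0,0],
    [-1,-0.5,0,17,0,0,0],
    [-1,-0.5,0,17,0,0,0]
  ]
}}

```text
clock: 7.6
position: [0.3972, -0.297, 0.1665]
ee_rot: [-2.847, 1.326, -0.002]
force: [-0.5, -2.2, -4.5]
width: 0.251
```

```bash
python3 ang.py
```

```text
t 7.6 P [ 0.3972 -0.297   0.1665] yaw -49.95 zaxis [ 0.001  0.001 -1.   ] w 0.25116469028937904 F [-0.5 -2.2 -4.5] q [-0.01  0.33  0.7   2.   -0.27  0.9  -0.03]
(0.5126116275787354, -0.19164901971817017) 0.04960032179951668 0.10011207339774605 60.16808686267563
(0.5123535990715027, -0.19167545437812805) 0.049534790217876434 0.09990455187605893 60.25723350928445
```

The wrist still feels the 4.5 N home-level spring load with the TCP 17 mm lower, so the pin is in the notch. Releasing and rising.

>>> {"api": "play_rows", "payload": {
  "motion": [
    [0.2,0,0,0,0,0,0],
    [0.2,0,0,0,0,0,0],
    [0.2,0,0,0,0,0,0],
    [0.2,0,0,0,0,0,0],
    [0.2,0,0,0,0,0,0],
    [0.2,0,0,0,0,0,0]
  ]
}}

```text
clock: 8.3
position: [0.3972, -0.297, 0.1668]
ee_rot: [-2.847, 1.326, -0.002]
force: [-0.7, -0.6, 1.3]
width: 0.595
```

>>> {"api": "play_rows", "payload": {
  "motion": [
    [0.2,0,0,-10,0,0,0],
    [0.2,0,0,-30,0,0,0],
    [0.2,0,0,-60,0,0,0],
    [0.2,0,0,-90,0,0,0],
    [0.2,-30,60,-100,0,0,0],
    [0.2,-60,100,-100,0,0,0],
    [0.2,-90,130,-100,0,0,0],
    [0.2,-120,130,-100,0,0,0],
    [0.2,-120,130,-100,0,0,0]
  ]
}}

```text
clock: 9.2
position: [0.2163, -0.2873, 0.2666]
ee_rot: [-2.841, 1.328, -0.003]
force: [0.6, 0.5, 1.6]
width: 0.598
```

```bash
python3 ang.py
python3 - <<'E'
from h import *
out=[]
for n in("top","side"):
    p=arm.get_image(n); C=cloud(p); out.append(cv2.resize(p["img"][100:300,150:350],(400,400)))
    for r in arm.look_for(p,"knob")[:2]:
        b=np.array(r["box"])*[512,384,512,384]; u,v,w,h=b.astype(int); S=C[v:v+h,u:u+w].reshape(-1,3); S=S[(S[:,2]>.16)&(S[:,2]<.24)&(np.hypot(S[:,0]-.398,S[:,1]+.297)<.02)]
        print(n,"knob",r["score"],b.round(), len(S) and (S.mean(0).round(4),np.percentile(S[:,2],[5,50,95]).round(4)))
    if n=="top":
        m=(np.hypot(C[...,0]-.398,C[...,1]+.297)<.009)&(C[...,2]>.185); print("knob top z",np.median(C[m][:,2]),m.sum(),C[m].mean(0))
        S=C.reshape(-1,3); G=S[(S[:,2]>.085)&(S[:,2]<.1)&(np.hypot(S[:,0]-.462,S[:,1]+.36)<.06)]; print("glass",cv2.minEnclosingCircle(G[:,:2].astype(np.float32)))
cv2.imwrite("pics/g.png",np.hstack(out))
E
```

```text
t 9.2 P [ 0.2163 -0.2873  0.2666] yaw -50.12 zaxis [ 0.004  0.004 -1.   ] w 0.5983483041892071 F [0.6 0.5 1.6] q [-0.05 -0.15  0.76  2.13  0.11  1.12 -0.21]
(0.5126525163650513, -0.1914816051721573) 0.04957983270287514 0.10025564922666676 60.22259979146086
(0.5124208331108093, -0.1917579472064972) 0.0495319738984108 0.0998979702064213 60.196315192540155
knob top z 0.1977444764437608 76 [ 0.39804342 -0.29693309  0.19763775]
glass ((0.4599667191505432, -0.3563845753669739), 0.037459149956703186)
side knob 0.77 [297. 173.   8.  14.] (array([ 0.3997, -0.2861,  0.1847]), array([0.1705, 0.1852, 0.1977]))
```

View pics/g.png

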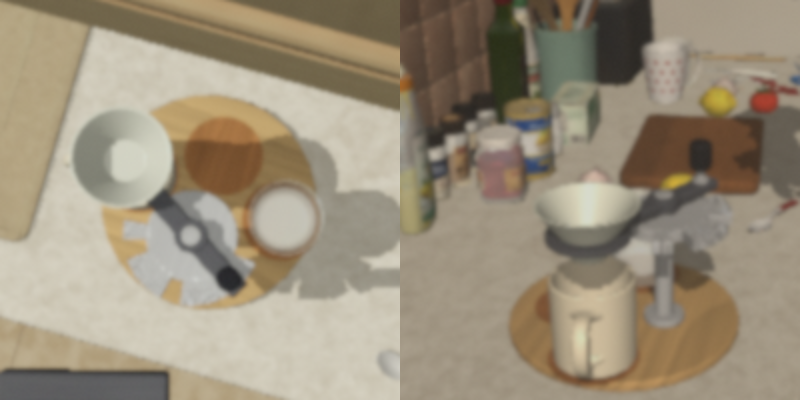

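The knob top is at z = 0.1977, the same as when home at the start, and the boom is steady at 60.2°. The pictures show the cone (125,160 top view) over the mug, and the glass in place. The gripper is clear, so I'm handing in.

```bash
python3 -c "
from cell import arm
print(arm.sign_off())"
```

```text
the job is handed in; nothing more can be done
None
```

The cone is over the mug with the handle and locked there, and I handed the job in at about 9.5 s of the 32 s allowed; no verdict is reported. I gripped the knob, lifted the pin 18 mm, swung the boom anticlockwise to the +60° notch, lowered the pin home, let go and moved the arm away.

Last checks before handing in:
- **Boom:** it read 60.2° in two pictures in a row, so it was at rest.
- **Pin:** the knob top was at 197.7 mm, against 198 mm expected when home. The wrist felt 4.5 N just before release, which matches the spring at home.
- **Glass:** it was within about 2 mm of its starting place.
- **Mug:** it looked upright and in place under the cone. The cone hides it from above, so I did not measure its final position.
- **Robot:** the gripper was open and well clear of everything.

Two small disagreements came up on the way. The grip centre was about 3 mm from where the camera put the knob. The boom also overran the arm's planned 50° by 2.7°. I corrected the last part of the swing from the camera reading. In the final top picture the knob search found nothing, so I took the knob height from the depth image instead.

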